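# Label the apple jar on the lazy susan and bring it to the front

## Robot

A 6-joint arm with a two-finger parallel gripper is mounted at the origin on the work surface. World frame = base frame: x ahead of the robot, y to its left, z up, the work surface at z = 0. Lengths are in m, angles in degrees, forces in N, time in s.
With the tool pointing down it reaches from about 0.4 to 0.825 m from the base axis. Payload 7 kg.
Tool frame: the origin (TCP) lies between the finger pads; the fingertips stand ctrl.nose_length ahead of it and the grasp point (between the pads) lies 2 mm behind it (ctrl.nose_length is the distance from the TCP to the fingertips, in m); z points along the fingers, y is the line along which they close (so a half turn about z gives the same grasp; the last joint's range is limited). The gripper opens to 88 mm and grips with 3 to 60 N. Pads are 19 mm wide; open, the fingers measure 130 mm over their backs; the gripper's body (78 mm by 193 mm) begins 47 mm behind the grasp point.
Start: joints at [81.767, 20.546, 0.682, 0, -70.136, -16.507], TCP at [0.282, 0.613, 0.218] pointing down, gripper open.
Joint ranges: [-176.03, 176.03], [-82.01, 121.73], [-58.28, 71.71], [-173.87, 95.51], [-174.79, -0.11], [-173.66, 173.66]. Speed limits (degrees/s): [136.94, 136.94, 172.46, 180, 180, 180].

## Interface

Orientations are given as [roll, pitch, yaw] about the fixed x, y, z axes, in that order (R = Rz(yaw) Ry(pitch) Rx(roll)).
In Python, from plant import ctrl gives the robot as it stands.
- The arm moves only by the tool apply_moves, never from a script. Its argument "commands" is a list of rows, each a list of 3 entries, a list of its own where there are three numbers: the shift along the world's x, y, z in cm, then the turn about the world's z in rad, then the closure, from 0 (fully open) to 1 (shut). In form: [[[x, y, z], turn, jaw], ...]. A call has 1 to 20 rows; each row is the pose to reach, as a shift and turn from the pose commanded when the call began; what a row does not reach only later rows make up. A row lasts 1/12 s, in which the tool goes at most 41.7 mm and 7.16 degrees, less where a joint would pass 70% of its speed; a pose out of reach is approached as far as the arm can. A call with a gripper value outside its range is refused whole. The fingers move at their own pace and stop on an object; the grip force is fixed at half the most. Time passes only in rows, so rows that repeat a pose let the fingers close. It gives the time, the measured TCP pose, the force, the opening and the grip force at its end, in the units of the state.
- ctrl.get_obs(): the state, without advancing time (a new reading comes with each control period).
- ctrl.snapshot(name): name is "scene" or "top" or "wrist"; returns a dict with "img" (384x512x3 uint8, red, green, blue), "fx", "fy", "cx", "cy" (pixels), "T" (4x4, takes a point from camera to world coordinates). Camera axes: x right, y up, looking along -z (the intrinsics and any distortion apply to the point x, -y, -z); pixel columns grow to the right and rows downward; lengths in m; the calibration is good to about 2 mm. The wrist camera is an equidistant fisheye: a pixel r from the principal point sees the ray r / f radians off the axis. A picture is of the moment at which its call begins. There is no depth.
- ctrl.close_job(): hands the job in; it is judged then, once.
Trained networks look in a picture, given as the dict that the camera call returned (one of the last four; its "shot" number tells which), for a name from the list of things; names that differ only in an ending like _2 or _b are one class to them, and where a whole thing is asked for, a point or a joint stands for the part that bears it (a point fixed in the world has none). Each returns a list of dicts, best first, with "score" (0 to 1); they miss things now and then, are a little off and sometimes report something else, mostly with a low value. They report only what shows in the picture. A call takes as long as a camera call.
- ctrl.search_frame(picture, target): "at" ([column, row] in pixels, amid what is visible of it).
- ctrl.spot_point(picture, target): "at" ([column, row] in pixels: a listed point, or the origin of a listed thing).
The state is a dict: "clock": time; "joint_pos": joint angles; "qvel": joint speeds; "tau": joint torques, N m; "tool_pos": TCP position; "orientation": TCP orientation; "force": force on the tool from outside, world axes, zero at the start; "moment": the same for the moment, N m; "opening": finger opening in m; "gripper_force": force on a finger pad.
Only numpy, scipy, OpenCV 4.12 (cv2) and the standard library are available. Lean on these libraries where they do the work, as an engineer would, in place of code of your own. Each camera call takes 0.05 s, during which the arm holds its last target. There are 200 camera calls.

## Task

Brunch is about to start and the apple jar on the wooden lazy susan has lost its label: take the red-apple label out of the rack, slide it fully home and upright into the empty holder in front of the apple jar and let go of it. Bring the apple jar round to the front, so that it faces squarely to the robot's side of the table, turning the lazy susan gently; leave the other labels, the bowl and the chopstick cup where they are. Finish while still holding the turntable itself (not the label) firmly in the gripper, keeping it still for the guest.

Things in the scene. Friction and masses are not known exactly. Their poses are not given: they have to be found in the camera images.
- stand: Foot of the lazy susan, fixed to the table: wood disc 200 mm across and 10 mm high with a steel bearing, on a flat round woven mat (450 mm across, 3 mm thick). Origin on the table top, on the turning axis. Its -x axis (world -x, towards the robot's side of the table) is the front.
- turntable: Wooden dish of the lazy susan, 330 mm across, turning without stops on a light bearing (0.05 N m friction; stays where left). Origin on the axis, on its underside, 17 mm above the table; dish floor 18 mm above the origin. Four stations 90 degrees apart: at its -x (apple jar, red lid), -y (navy), +x (green), +y (brown). At yaw 0 its -x axis is world -x: apple jar in front.
- apple_slot (a point): Centre of the slot floor in the apple jar's label holder (axes as the turntable's: x radial, y along the slot), 125 mm from the axis, 41 mm above the table. Slot 9.5 mm wide, 69.5 long, 16 deep, mouth chamfered 2 mm. Holder: block 22 mm thick, 84 long, 22 high. The other stations' holders are alike, with labels fixed in them (tops 111 mm above the table).
- rack: wooden rack for spare labels, fixed, 136 x 84 x 26 mm, with three slots across it (11 mm wide in its x, 71 mm long in its y, 18 mm deep), 42 mm apart along its x. Origin: centre of its underside.
- apple_label: the label to fit: cream tile with a red apple on both faces and a red top edge, 8 mm thick (its x), 66 mm wide (its y), 70 mm high (its z), about 32 g, standing upright in one slot of the rack, foot 8 mm above the table. Origin: centre of its lower edge. Either face may look outwards.
- yellow_label: spare label like it with a yellow disc and yellow top edge, in another slot of the rack; leave it there.
- plum_label: spare label like it with a plum diamond and plum top edge, in another slot of the rack; leave it there.
- bowl: white bowl with navy stripes, 128 mm across, 62 mm high; leave it alone. Origin: centre of its foot.
- chopstick_cup: white cup with green diamonds, 78 mm across, 95 mm high, with chopsticks sticking out to 230 mm height; leave it alone. Origin: centre of its foot.
- rim_gap (a point): Point on the raised rim midway between the apple and navy stations (turntable's -x-y diagonal), at the rim's top, 160 mm from the axis. The rim runs all round: 10 mm thick, 22 mm high inside, top 57 mm above the table, and can be pinched from above. Here and at the three like places between stations nothing else stands within 60 mm of it.
- apple_jar (a point): Centre of the foot of the apple jar, on the dish floor, 62 mm from the axis. White lidded jar with a red apple and red lid, 54 mm in diameter, knob top 75 mm above the dish floor; all four jars are alike but for colour, and set fast in the dish.

How it is judged:
By the outcome, as a careful person would: the job done as asked, in the order asked, and still so for the second after the job is handed in, while the arm keeps its last pose, push and grip.
It also fails if it takes over 58 s, if anything falls off the work surface, if the arm or the gripper's body presses on something with over 40 N, if the wrist force passes 120 N, or if a joint passes its speed limit or range.

## Working session

There is one attempt and no reset: what is moved stays moved. The work goes in short steps, Python scripts to look and compute and a tool call to move; the robot and the scene stay as the last step left them, time stands still between calls to the robot, and variables do not carry over. Pictures are saved under pics/ and viewed, at most 10 in all, crops included, and the job is handed in when it is done.

Besides the shell and the picture viewer there is one more tool, called after "Request:" by a JSON object that holds its "method" and its "body". apply_moves: Moves the arm, as the interface text tells. Its arguments: {"type":"object","properties":{"commands":{"type":"array"}},"required":["commands"]}

```bash
mkdir -p pics; ls; cat > h.py <<'E'
import numpy as np, cv2
from plant import ctrl
def snap(n,fn=None):
    p=ctrl.snapshot(n)
    if fn: cv2.imwrite('pics/'+fn,np.ascontiguousarray(p['img'][:,:,::-1]))
    return p
def ray(p,uv):
    x=(uv[0]-p['cx'])/p['fx'];y=(uv[1]-p['cy'])/p['fy']
    if p.get('fish'):
        r=np.hypot(x,y);s=np.sin(r)/r if r>1e-9 else 1;d=np.array([x*s,-y*s,-np.cos(r)])
    else: d=np.array([x,-y,-1.])
    T=np.array(p['T']);return T[:3,3],T[:3,:3]@d
def atz(p,uv,z):
    o,d=ray(p,uv);return o+d*(z-o[2])/d[2]
def proj(p,X):
    T=np.array(p['T']);c=T[:3,:3].T@(np.array(X)-T[:3,3]);x,y,z=c[0],-c[1],-c[2]
    if p.get('fish'):
        r=np.hypot(x,y);t=np.arctan2(r,z);x,y=x/r*t,y/r*t
    else: x,y=x/z,y/z
    return np.array([p['cx']+p['fx']*x,p['cy']+p['fy']*y])
E
python3 - <<'E'
from h import *
s=snap('scene','s0.png');t=snap('top','t0.png');w=snap('wrist','w0.png')
print([k for k in s],{k:w[k] for k in w if k!='img'})
print(ctrl.nose_length,ctrl.get_obs())
Z=dict(stand=0,turntable=.017,apple_slot=.041,rack=0,apple_label=.008,yellow_label=.008,plum_label=.008,bowl=0,chopstick_cup=0,rim_gap=.057,apple_jar=.035)
for n,z in Z.items():
  for nm,p in(('t',t),('s',s)):
    for r in ctrl.spot_point(p,n)[:2]: print(nm,n,round(r['score'],2),np.round(r['at'],1),np.round(atz(p,r['at'],z),3))
E
```

```text
pics
['img', 'fx', 'fy', 'cx', 'cy', 'T', 'shot'] {'fx': 297.3186396354542, 'fy': 297.3186396354542, 'cx': 253.68718106055542, 'cy': 196.58280307115228, 'T': array([[-0.41790273,  0.87387251,  0.24840317,  0.34844038],
       [-0.90848668, -0.40289193, -0.11104076,  0.58213764],
       [ 0.00304417, -0.27207521,  0.96227117,  0.38359152],
       [ 0.        ,  0.        ,  0.        ,  1.        ]]), 'shot': 3}
0.017 {'clock': 0.15, 'joint_pos': array([ 8.17667109e+01,  2.05832652e+01,  6.46715850e-01, -1.37040311e-02,
       -7.01352899e+01, -1.65062516e+01]), 'qvel': array([ 0.01029065, -0.17829521,  0.14981362,  0.00520907, -0.00673415,
        0.0478602 ]), 'tau': array([-1.42131976e-03, -5.83273888e+01,  2.93293047e+01,  7.00123027e+00,
        8.84425855e-03, -1.05742661e-04]), 'tool_pos': array([0.28236408, 0.61269866, 0.2168334 ]), 'orientation': array([ 1.79927461e+02, -8.05925767e-03, -2.47442003e+01]), 'force': array([0.07483954, 0.4212901 , 1.11091081]), 'moment': array([-0.02972654,  0.01285399, -0.00918242]), 'gripper_force': 0.0, 'opening': 0.08760129418422927}
t stand
[... 560 characters left out ...]
.03   0.008]
s apple_label 0.73 [110.1 232.8] [ 0.49  -0.377  0.008]
t yellow_label 0.68 [386.6 206.7] [ 0.403 -0.357  0.008]
s yellow_label 0.53 [119.1 209.5] [ 0.398 -0.365  0.008]
t plum_label 0.64 [392.6 193.8] [ 0.44  -0.376  0.008]
s plum_label 0.82 [111.3 219.7] [ 0.439 -0.381  0.008]
t bowl 0.81 [127.5 241.2] [0.315 0.374 0.   ]
t bowl 0.28 [266.   95.1] [ 0.736 -0.022  0.   ]
s bowl 0.66 [354.9 176.9] [0.323 0.369 0.   ]
t chopstick_cup 0.92 [113.  138.9] [0.61  0.423 0.   ]
s chopstick_cup 0.93 [408.9 242.2] [0.612 0.427 0.   ]
t rim_gap 0.9 [267.5  98.3] [ 0.708 -0.025  0.057]
s rim_gap 0.97 [249.3 272.2] [ 0.704 -0.015  0.057]
t apple_jar 0.58 [282.6 138.9] [ 0.596 -0.066  0.035]
```

```bash
python3 - <<'E'
import cv2,numpy as np
s=cv2.imread('pics/s0.png');t=cv2.imread('pics/t0.png')
a=cv2.resize(t[60:260,80:460],(798,420),interpolation=3)
cv2.imwrite('pics/v1.png',a)
E
```

```text
(no output)
```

View pics/v1.png

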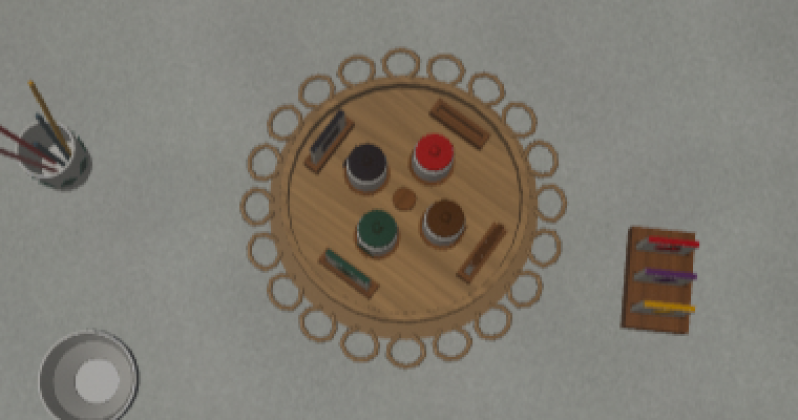

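View pics/s0.png

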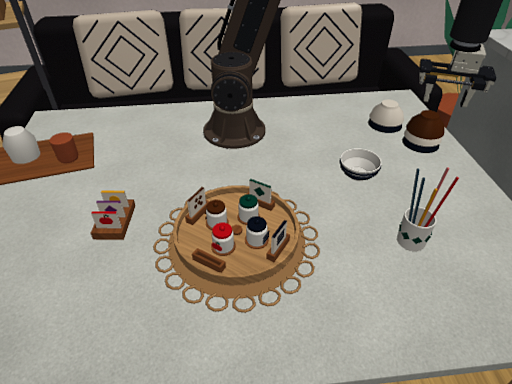

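Request:
{"method": "apply_moves", "body": {"commands": [[[21.8,-51.3,3],-1.14,0.3],[[21.8,-51.3,3],-1.14,0.3],[[21.8,-51.3,3],-1.14,0.3],[[21.8,-51.3,3],-1.14,0.3],[[21.8,-51.3,3],-1.14,0.3],[[21.8,-51.3,3],-1.14,0.5],[[21.8,-51.3,3],-1.14,0.5],[[21.8,-51.3,3],-1.14,0.6],[[21.8,-51.3,3],-1.14,0.6],[[21.8,-51.3,3],-1.14,0.72],[[21.8,-51.3,3],-1.14,0.72],[[20,-80,3],-1.14,0.72],[[20,-80,3],-1.14,0.72],[[20,-80,3],-1.14,0.72],[[20,-80,3],-1.14,0.72],[[20,-80,3],-1.14,0.72],[[20,-80,3],-1.14,0.72],[[20,-80,3],-1.14,0.72],[[20,-80,3],-1.14,0.72],[[20,-80,3],-1.14,0.72]]}}

```text
clock: 2.92
tool_pos: [0.482, -0.1847, 0.248]
orientation: [-179.9, -0.0, -90.0]
force: [1.4, 0.8, 0.2]
opening: 0.0244
gripper_force: 0.0
```

```bash
python3 - <<'E'
from h import *
w=snap('wrist','w1.png');w['fish']=1
print(w['T'])
for n,z in dict(apple_label=.008,plum_label=.008,yellow_label=.008,rack=0,apple_slot=.041,stand=0).items():
    for r in ctrl.spot_point(w,n)[:1]: print(n,round(r['score'],2),np.round(r['at'],1),np.round(atz(w,r['at'],z),4))
E
```

```text
[[-9.99999841e-01  1.23396509e-04 -5.50889294e-04  4.81089204e-01]
 [ 3.04357966e-05 -9.62616007e-01 -2.70869753e-01 -2.58076173e-01]
 [-5.63719234e-04 -2.70869726e-01  9.62615849e-01  4.14897460e-01]
 [ 0.00000000e+00  0.00000000e+00  0.00000000e+00  1.00000000e+00]]
apple_label 0.97 [252.8  27.5] [ 0.4825 -0.3815  0.008 ]
plum_label 0.75 [287.1  35.3] [ 0.436  -0.3708  0.008 ]
yellow_label 0.61 [318.   36.7] [ 0.3931 -0.3713  0.008 ]
rack 0.78 [284.1  33.6] [ 0.4393 -0.3754  0.    ]
apple_slot 0.89 [138.8 222.1] [ 0.6439 -0.1153  0.041 ]
```

View pics/w1.png

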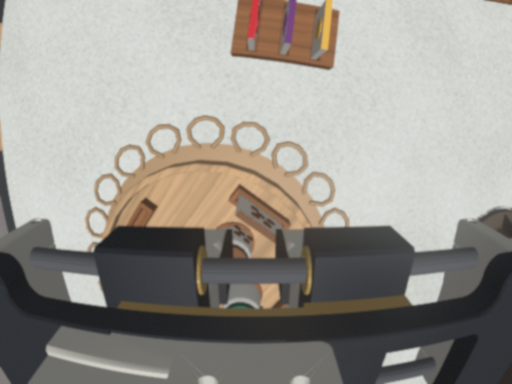

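Request:
{"method": "apply_moves", "body": {"commands": [[[0,-14,-2],0,0.72],[[0,-14,-2],0,0.72],[[0,-14,-2],0,0.72],[[0,-14,-2],0,0.72],[[0,-14,-2],0,0.72],[[0,-14,-2],0,0.72]]}}

```text
clock: 3.77
tool_pos: [0.4825, -0.322, 0.227]
orientation: [179.9, 0.0, -90.0]
force: [-0.8, 0.4, -0.6]
opening: 0.0248
gripper_force: 0.0
```

```bash
python3 - <<'E'
from h import *
w=snap('wrist','w2.png');w['fish']=1
np.save('w2T.npy',w['T'])
for n,z in dict(apple_label=.008,plum_label=.008,yellow_label=.008,rack=0).items():
    for r in ctrl.spot_point(w,n)[:1]: print(n,round(r['score'],2),np.round(r['at'],1),np.round(atz(w,r['at'],z),4))
# red top edge
im=w['img'].astype(int);m=((im[:,:,0]>150)&(im[:,:,1]<70)&(im[:,:,2]<80)).astype(np.uint8)
n,l,st,c=cv2.connectedComponentsWithStats(m)
for i in range(1,n):
    if st[i,4]>40:
        ys,xs=np.where(l==i);P=np.array([atz(w,(x,y),.078)[:2] for x,y in zip(xs,ys)],np.float32)
        print(st[i],cv2.minAreaRect(P*1000))
a=w['img'][:300,100:420,::-1];cv2.imwrite('pics/w2c.png',cv2.resize(a,(640,600),interpolation=3))
E
```

```text
apple_label 0.98 [251.2 126.5] [ 0.4846 -0.3804  0.008 ]
plum_label 0.94 [285.8 133. ] [ 0.4398 -0.3723  0.008 ]
yellow_label 0.63 [319.6 134.3] [ 0.3949 -0.3716  0.008 ]
rack 0.71 [285.2 129.3] [ 0.4398 -0.3767  0.    ]
[249 100  13  52 312] ((481.08929443359375, -384.57037353515625), (55.21636199951172, 8.954695701599121), 80.33052062988281)
```

View pics/w2c.png

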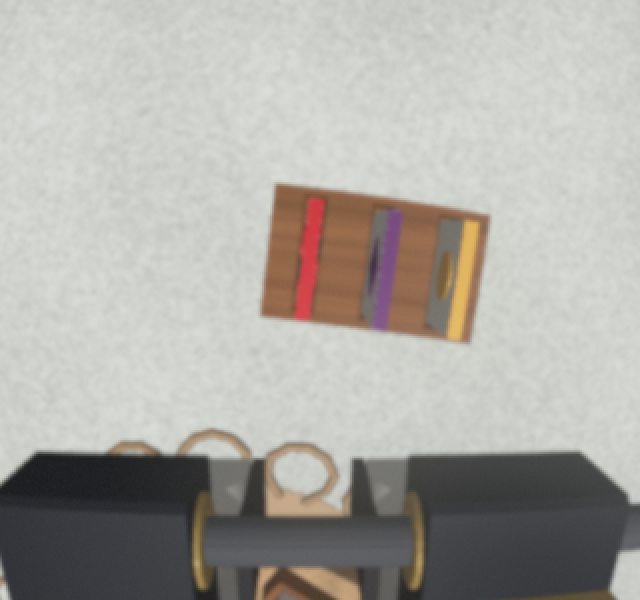

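```bash
python3 - <<'E'
from h import *
im=cv2.imread('pics/w2.png')[:,:,::-1].astype(int)
w=dict(fx=297.3186396,fy=297.3186396,cx=253.687181,cy=196.582803,T=np.load('w2T.npy'),fish=1)
m=((im[:,:,0]>130)&(im[:,:,1]<105)&(im[:,:,2]<105)&(im[:,:,0]-im[:,:,1]>75)).astype(np.uint8);m[200:]=0
n,l,st,c=cv2.connectedComponentsWithStats(m)
for i in range(1,n):
    if st[i,4]>40:
        ys,xs=np.where(l==i);P=np.array([atz(w,(x,y),.078)[:2] for x,y in zip(xs,ys)],np.float32)*1000
        v,V=np.linalg.eigh(np.cov(P.T));print(st[i],cv2.minAreaRect(P),P.mean(0),V[:,1],np.degrees(np.arctan2(V[1,1],V[0,1])))
E
```

```text
[247  99  15  61 521] ((481.0572814941406, -380.4398498535156), (64.87286376953125, 10.19862174987793), 83.93406677246094) [ 480.9211  -380.55258] [0.11555847 0.99330068] 83.36416245319747
```

Request:
{"method": "apply_moves", "body": {"commands": [[[-0.15,-5.85,-4],-0.115,0.72],[[-0.15,-5.85,-8],-0.115,0.72],[[-0.15,-5.85,-11.5],-0.115,0.72],[[-0.15,-5.85,-12],-0.115,0.72],[[-0.15,-5.85,-12],-0.115,0.72],[[-0.15,-5.85,-12],-0.115,0.72],[[-0.15,-5.85,-14],-0.115,0.72],[[-0.15,-5.85,-16],-0.115,0.72],[[-0.15,-5.85,-17.1],-0.115,0.72],[[-0.15,-5.85,-17.1],-0.115,0.72],[[-0.15,-5.85,-17.1],-0.115,0.72],[[-0.15,-5.85,-17.1],-0.115,1],[[-0.15,-5.85,-17.1],-0.115,1],[[-0.15,-5.85,-17.1],-0.115,1],[[-0.15,-5.85,-17.1],-0.115,1],[[-0.15,-5.85,-17.1],-0.115,1]]}}

```text
clock: 5.35
tool_pos: [0.4815, -0.3814, 0.0576]
orientation: [-179.9, -0.0, -96.6]
force: [1.0, 1.3, 5.7]
opening: 0.0079
gripper_force: 30.0
```

Request:
{"method": "apply_moves", "body": {"commands": [[[0,0,1],0,1],[[0,0,3],0,1],[[0,0,6],0,1],[[0,0,9.5],0,1],[[0,0,13],-0.1,1],[[0,0,14.5],-0.2,1],[[22.7,34.4,14.5],-0.513,1],[[22.7,34.4,14.5],-0.513,1],[[22.7,34.4,14.5],-0.513,1],[[22.7,34.4,14.5],-0.513,1],[[22.7,34.4,14.5],-0.513,1],[[22.7,34.4,14.5],-0.513,1],[[22.7,34.4,14.5],-0.513,1],[[22.7,34.4,14.5],-0.513,1],[[22.7,34.4,14.5],-0.513,1],[[22.7,34.4,14.5],-0.513,1],[[22.7,34.4,14.5],-0.513,1],[[22.7,34.4,14.5],-0.513,1],[[22.7,34.4,14.5],-0.513,1],[[22.7,34.4,14.5],-0.513,1]]}}

```text
clock: 7.02
tool_pos: [0.7072, -0.0379, 0.2018]
orientation: [180.0, -0.0, -126.1]
force: [-0.8, -0.7, -1.2]
opening: 0.0077
gripper_force: 30.0
```

```bash
python3 - <<'E'
from h import *
w=snap('wrist','w3.png');w['fish']=1
np.save('w3T.npy',w['T']);t=snap('top')
for n,z in dict(apple_slot=.041,apple_label=.15,turntable=.017,stand=0,rim_gap=.057).items():
  for nm,p in (('w',w),('t',t)):
    for r in ctrl.spot_point(p,n)[:1]: print(nm,n,round(r['score'],2),np.round(r['at'],1),np.round(atz(p,r['at'],z),4))
cv2.imwrite('pics/w3c.png',cv2.resize(w['img'][:,:,::-1],(768,576),interpolation=3))
o=ctrl.get_obs();print(o['tool_pos'],o['orientation'],w['T'][:3,3])
E
```

```text
w apple_slot 0.61 [256.  97.] [ 0.6497 -0.112   0.041 ]
t apple_slot 0.86 [296.7 120.3] [ 0.6477 -0.1065  0.041 ]
w apple_label 0.92 [251.7 212.2] [ 0.7083 -0.0383  0.15  ]
t apple_label 0.4 [272.1  89.8] [ 0.6995 -0.034   0.15  ]
w turntable 0.92 [362.8 103.2] [ 0.5447 -0.0347  0.017 ]
t turntable 0.69 [392.5 207.4] [ 0.4    -0.3713  0.017 ]
w stand 0.63 [349.9 107.3] [ 0.5571 -0.0367  0.    ]
t stand 0.69 [270.  156.8] [ 0.5522 -0.0309  0.    ]
w rim_gap 0.94 [266.  201.2] [ 0.7072 -0.0143  0.057 ]
t rim_gap 0.65 [265.1  97.4] [ 0.7104 -0.0179  0.057 ]
[ 0.70772482 -0.03715226  0.20149702] [ 1.79998333e+02 -4.00654962e-04 -1.26043316e+02] [ 0.6633973  -0.09723199  0.36869912]
```

View pics/w3c.png

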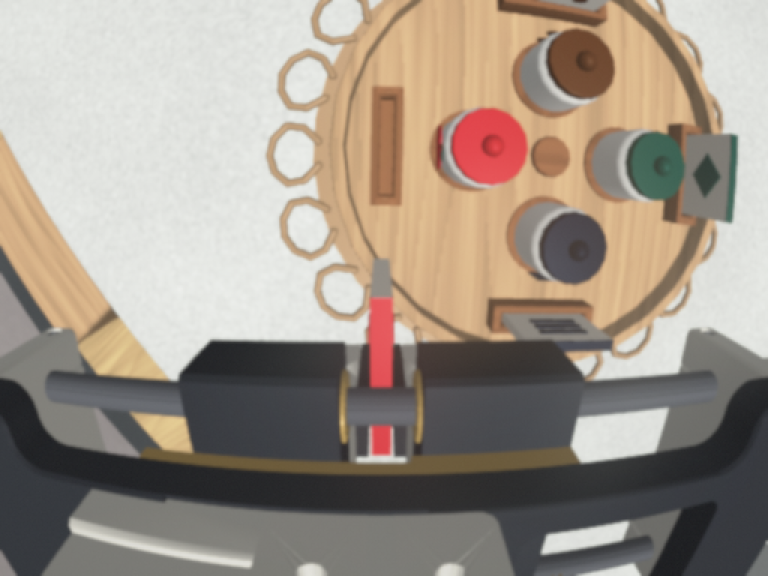

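```bash
python3 - <<'E'
from h import *
im=cv2.imread('pics/w3.png')
w=dict(fx=297.3186396,fy=297.3186396,cx=253.687181,cy=196.582803,T=np.load('w3T.npy'),fish=1)
# rectified top-down view in the tool axes (u: closing dir, v: tool x) at given z
yaw=np.radians(-126.05);tx=np.array([np.cos(yaw),np.sin(yaw)]);ty=np.array([np.sin(yaw),-np.cos(yaw)])
def rect(c,z,hu,hv,s):
    us=np.arange(-hu,hu,1/s);vs=np.arange(hv,-hv,-1/s);M=np.zeros((len(vs),len(us),2),np.float32)
    for i,v in enumerate(vs):
        for j,u in enumerate(us): M[i,j]=proj(w,[*(c+tx*v*1e-3+ty*u*1e-3),z])
    return cv2.remap(im,M[...,0],M[...,1],cv2.INTER_CUBIC)
A=rect(np.array([.650,-.110]),.057,30,60,5)
B=rect(np.array([.7077,-.0372])+.033*tx,.152,30,60,5)
for I in(A,B):
    for k in range(0,60,10): 
        cv2.line(I,(k*5,0),(k*5,8),(255,0,0),1)
    for k in range(0,120,10): cv2.line(I,(0,k*5),(8,k*5),(255,0,0),1)
cv2.imwrite('pics/rect.png',cv2.hconcat([A,B]))
print(ty)
E
```

```text
[-0.80850375  0.58849103]
```

View pics/rect.png

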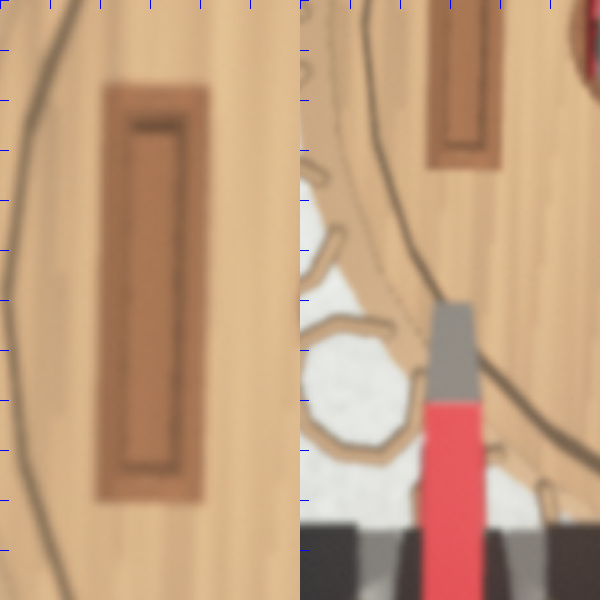

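Request:
{"method": "apply_moves", "body": {"commands": [[[-3,-3.7,0],-0.017,1],[[-5.8,-7.35,0],-0.017,1],[[-5.8,-7.35,0],-0.017,1],[[-5.8,-7.35,0],-0.017,1],[[-5.8,-7.35,-3],-0.017,1],[[-5.8,-7.35,-6],-0.017,1],[[-5.8,-7.35,-8],-0.017,1],[[-5.8,-7.35,-9],-0.017,1],[[-5.8,-7.35,-9],-0.017,1],[[-5.8,-7.35,-9],-0.017,1],[[-5.8,-7.35,-9],-0.017,1],[[-5.8,-7.35,-9],-0.017,1]]}}

```text
clock: 8.62
tool_pos: [0.651, -0.1105, 0.1133]
orientation: [-179.9, 0.1, -127.0]
force: [-0.9, 0.1, -0.5]
opening: 0.0078
gripper_force: 30.0
```

```bash
python3 - <<'E'
from h import *
w=snap('wrist','w4.png');w['fish']=1
np.save('w4T.npy',w['T'])
o=ctrl.get_obs();print(o['tool_pos'],o['orientation'],o['force'])
im=np.ascontiguousarray(w['img'][:,:,::-1])
yaw=np.radians(o['orientation'][2]);tx=np.array([np.cos(yaw),np.sin(yaw)]);ty=np.array([np.sin(yaw),-np.cos(yaw)])
c0=o['tool_pos'][:2]+.045*tx
def rect(c,z,hu,hv,s):
    us=np.arange(-hu,hu,1/s);vs=np.arange(hv,-hv,-1/s)
    M=np.array([[proj(w,[*(c+tx*v*1e-3+ty*u*1e-3),z]) for u in us] for v in vs],np.float32)
    I=cv2.remap(im,M[...,0],M[...,1],cv2.INTER_CUBIC);cv2.line(I,(len(us)//2,0),(len(us)//2,10),(255,0,0),1);return I
zf=o['tool_pos'][2]-.0496
print(zf)
cv2.imwrite('pics/rect2.png',cv2.hconcat([rect(c0,.057,20,30,10),rect(c0,zf,20,30,10)]))
E
```

```text
[ 0.65079374 -0.11048295  0.11317057] [-1.79881096e+02  9.53383496e-02 -1.26998871e+02] [ 0.04980781  0.71890673 -0.48783323]
0.06357057035893884
```

View pics/rect2.png

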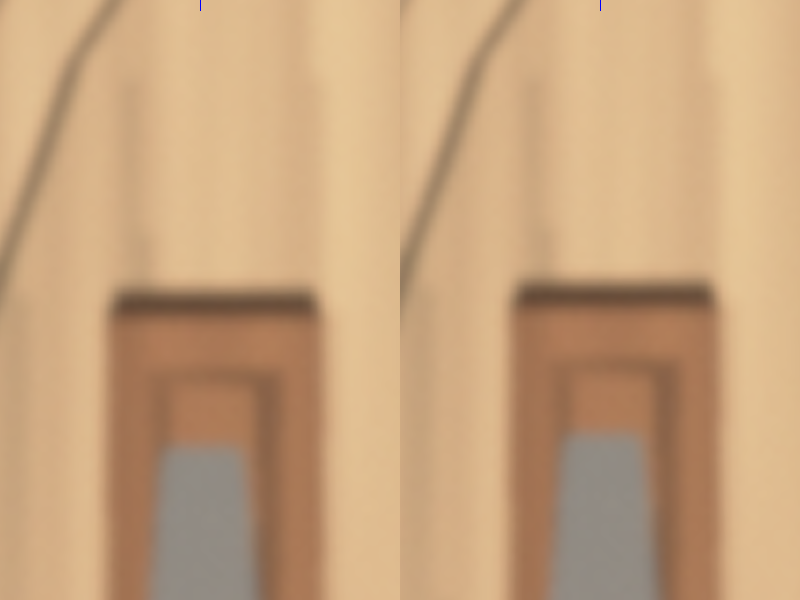

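Request:
{"method": "apply_moves", "body": {"commands": [[[-0.24,-0.14,0],0,1],[[-0.24,-0.14,-0.1],0,1],[[-0.24,-0.14,-0.2],0,1],[[-0.24,-0.14,-0.2],0,1],[[-0.24,-0.14,-0.2],0,1],[[-0.24,-0.14,-0.2],0,1]]}}

```text
clock: 9.17
tool_pos: [0.6473, -0.112, 0.1095]
orientation: [180.0, -0.0, -127.0]
force: [-0.1, -0.6, -0.2]
opening: 0.0075
gripper_force: 30.0
```

```bash
cat > r2.py <<'E'
from h import *
import sys
w=snap('wrist');w['fish']=1
o=ctrl.get_obs();print(o['tool_pos'],o['orientation'],o['force'])
im=np.ascontiguousarray(w['img'][:,:,::-1])
yaw=np.radians(o['orientation'][2]);tx=np.array([np.cos(yaw),np.sin(yaw)]);ty=np.array([np.sin(yaw),-np.cos(yaw)])
c0=o['tool_pos'][:2]+.045*tx
def rect(c,z,hu,hv,s):
    us=np.arange(-hu,hu,1/s);vs=np.arange(hv,-hv,-1/s)
    M=np.array([[proj(w,[*(c+tx*v*1e-3+ty*u*1e-3),z]) for u in us] for v in vs],np.float32)
    I=cv2.remap(im,M[...,0],M[...,1],cv2.INTER_CUBIC);cv2.line(I,(len(us)//2,0),(len(us)//2,10),(255,0,0),1);return I
cv2.imwrite('pics/'+sys.argv[1],cv2.hconcat([rect(c0,.057,20,30,10),rect(c0,o['tool_pos'][2]-.0496,20,30,10)]))
E
python3 r2.py rect3.png
```

```text
[ 0.64737398 -0.11198993  0.1094657 ] [ 1.79997294e+02 -3.95804726e-03 -1.27011960e+02] [0.31705925 0.5191802  0.216125  ]
```

View pics/rect3.png

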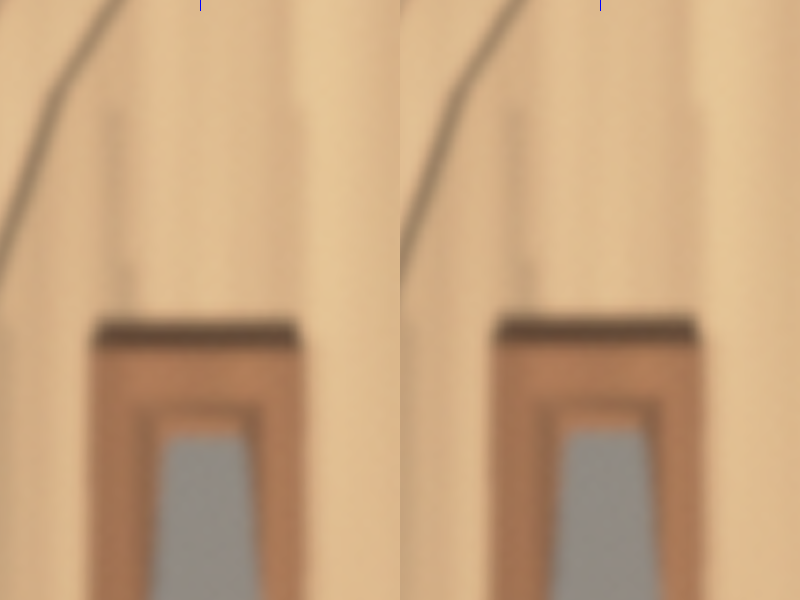

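Request:
{"method": "apply_moves", "body": {"commands": [[[0.04,-0.03,0],0,1],[[0.04,-0.03,-0.1],0,1],[[0.04,-0.03,-0.2],0,1],[[0.04,-0.03,-0.3],0,1],[[0.04,-0.03,-0.4],0,1],[[0.04,-0.03,-0.5],0,1],[[0.04,-0.03,-0.6],0,1],[[0.04,-0.03,-0.7],0,1],[[0.04,-0.03,-0.8],0,1],[[0.04,-0.03,-0.8],0,1],[[0.04,-0.03,-0.8],0,1]]}}

```text
clock: 10.13
tool_pos: [0.6477, -0.1123, 0.1014]
orientation: [180.0, -0.0, -127.0]
force: [-0.1, -1.6, -0.6]
opening: 0.0077
gripper_force: 30.0
```

Request:
{"method": "apply_moves", "body": {"commands": [[[0,0,-0.15],0,1],[[0,0,-0.3],0,1],[[0,0,-0.45],0,1],[[0,0,-0.6],0,1],[[0,0,-0.75],0,1],[[0,0,-0.85],0,1],[[0,0,-0.95],0,1],[[0,0,-0.95],0,1],[[0,0,-0.95],0,1]]}}

```text
clock: 10.88
tool_pos: [0.6477, -0.1123, 0.0919]
orientation: [180.0, -0.0, -127.0]
force: [0.6, 0.8, -0.6]
opening: 0.0078
gripper_force: 30.0
```

Estimated foot is about 1 mm above the floor; press on gently until contact.

Request:
{"method": "apply_moves", "body": {"commands": [[[0,0,-0.05],0,1],[[0,0,-0.1],0,1],[[0,0,-0.13],0,1],[[0,0,-0.13],0,1]]}}

```text
clock: 11.22
tool_pos: [0.6478, -0.1123, 0.0907]
orientation: [-180.0, 0.0, -127.0]
force: [0.3, 0.3, -0.2]
opening: 0.0074
gripper_force: 30.0
```

Request:
{"method": "apply_moves", "body": {"commands": [[[0,0,-0.05],0,1],[[0,0,-0.1],0,1],[[0,0,-0.1],0,1]]}}

```text
clock: 11.47
tool_pos: [0.6482, -0.1124, 0.0906]
orientation: [-179.9, 0.0, -127.0]
force: [-1.8, 1.1, 5.0]
opening: 0.0075
gripper_force: 30.0
```

Request:
{"method": "apply_moves", "body": {"commands": [[[0,0,0],0,0.88],[[0,0,0],0,0.8],[[0,0,0],0,0.8],[[0,0,0],0,0.8],[[0,0,0],0,0.8]]}}

```text
clock: 11.88
tool_pos: [0.6477, -0.1123, 0.0895]
orientation: [180.0, -0.0, -127.0]
force: [0.2, -0.4, 0.5]
opening: 0.0171
gripper_force: 0.0
```

Request:
{"method": "apply_moves", "body": {"commands": [[[0,0,0.5],0,0.8],[[0,0,1.5],0,0.8],[[0,0,3],0,0.8],[[0,0,5],0,0.8],[[0,0,8],0,0.8],[[0,0,11],0,0.8],[[0,0,11],0.1,0.7],[[5.2,17.2,11],0.785,0.6],[[5.2,17.2,11],0.785,0.6],[[5.2,17.2,11],0.785,0.6],[[5.2,17.2,11],0.785,0.6],[[5.2,17.2,11],0.785,0.6],[[5.2,17.2,11],0.785,0.6],[[5.2,17.2,11],0.785,0.6],[[5.2,17.2,11],0.785,0.6],[[5.2,17.2,11],0.785,0.6],[[5.2,17.2,11],0.785,0.6]]}}

```text
clock: 13.3
tool_pos: [0.6997, 0.0589, 0.2002]
orientation: [-180.0, 0.0, -82.2]
force: [-0.0, 0.1, 0.3]
opening: 0.0352
gripper_force: 0.0
```

```bash
python3 - <<'E'
from h import *
w=snap('wrist','w5.png');w['fish']=1
np.save('w5T.npy',w['T'])
o=ctrl.get_obs();print(o['tool_pos'],o['orientation'])
for n,z in dict(apple_slot=.041,apple_label=.041,turntable=.017,stand=0,rim_gap=.057).items():
    for r in ctrl.spot_point(w,n)[:1]: print(n,round(r['score'],2),np.round(r['at'],1),np.round(atz(w,r['at'],z),4))
im=w['img'][:,:,::-1].copy()
c=np.array([.5492,-.0350])
for a in np.radians(np.arange(-80,80,4)):
  for R in (.155,.165):
    q=proj(w,[c[0]+R*np.cos(a),c[1]+R*np.sin(a),.057]);cv2.circle(im,tuple(int(v) for v in q),1,(255,0,0),-1)
cv2.imwrite('pics/w5c.png',cv2.resize(im[:300],(768,450),interpolation=3))
E
```

```text
[0.69970646 0.05886153 0.2001854 ] [-1.79973540e+02  2.48852271e-03 -8.21693045e+01]
apple_slot 0.85 [320.5  35.8] [ 0.6486 -0.1151  0.041 ]
apple_label 0.69 [317.7  36.5] [ 0.6516 -0.1136  0.041 ]
turntable 0.8 [385.9 121.7] [ 0.5455 -0.0347  0.017 ]
stand 0.78 [379.  119.9] [ 0.548  -0.0359  0.    ]
rim_gap 0.85 [253.4 117.5] [ 0.7088 -0.0112  0.057 ]
```

View pics/w5c.png

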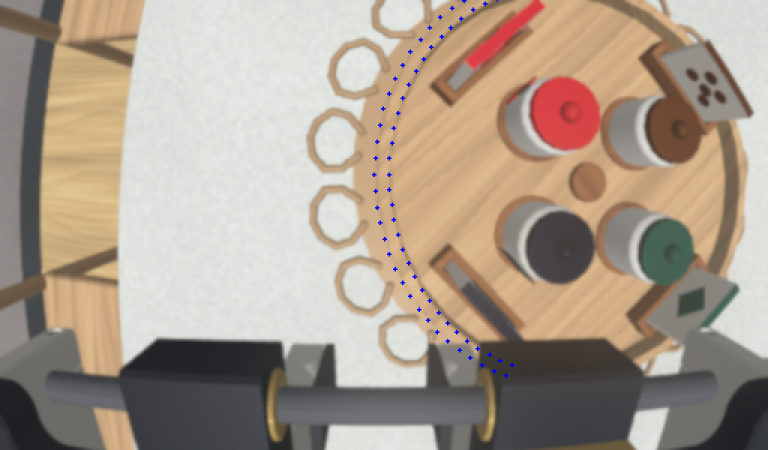

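Request:
{"method": "apply_moves", "body": {"commands": [[[0.77,-4,0],0,0.6],[[0.77,-7.2,-1],0,0.6],[[0.77,-7.2,-4],0,0.6],[[0.77,-7.2,-7],0,0.6],[[0.77,-7.2,-10],0,0.6],[[0.77,-7.2,-12],0,0.6],[[0.77,-7.2,-13],0,0.6],[[0.77,-7.2,-13.5],0,0.6],[[0.77,-7.2,-14],0,0.6],[[0.77,-7.2,-14.2],0,0.6],[[0.77,-7.2,-14.4],0,0.6],[[0.77,-7.2,-14.4],0,0.6]]}}

```text
clock: 14.6
tool_pos: [0.708, -0.0121, 0.0566]
orientation: [-179.9, 0.0, -82.0]
force: [-0.6, -1.3, -0.2]
opening: 0.0348
gripper_force: 0.0
```

Request:
{"method": "apply_moves", "body": {"commands": [[[0,0,0],0,0.75],[[0,0,0],0,0.8],[[0,0,0],0,0.85],[[0,0,0],0,0.9],[[0,0,0],0,1],[[0,0,0],0,1],[[0,0,0],0,1],[[0,0,0],0,1]]}}

```text
clock: 15.27
tool_pos: [0.7075, -0.0123, 0.0557]
orientation: [180.0, 0.0, -82.0]
force: [-0.2, -1.1, 0.0]
opening: 0.0004
gripper_force: 0.0
```

```bash
python3 - <<'E'
from h import *
w=snap('wrist','w6.png');w['fish']=1
o=ctrl.get_obs();print(o['tool_pos'],o['opening'],o['gripper_force'])
cv2.imwrite('pics/w6c.png',cv2.resize(w['img'][60:330,120:400,::-1],(616,594),interpolation=3))
E
```

```text
[ 0.70744853 -0.0122999   0.05568215] 0.0004806956384438369 0.0
```

View pics/w6c.png

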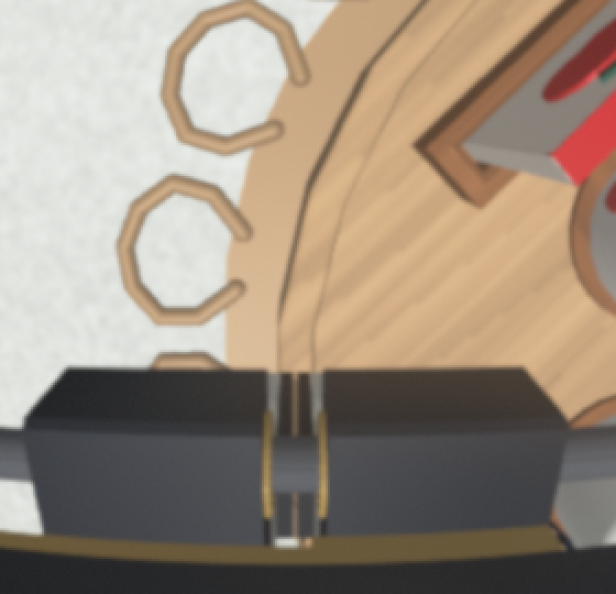

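```bash
python3 - <<'E'
from h import *
w=snap('wrist');w['fish']=1
c=np.array([.549,-.0355])
w5=dict(fx=297.3186396,fy=297.3186396,cx=253.687181,cy=196.582803,T=np.load('w5T.npy'),fish=1)
def R(p,uv):
    return [round(float(np.linalg.norm(atz(p,uv,z)[:2]-c))*1000,1) for z in (.003,.017,.035,.057)]
f=lambda x,y:(120+x/2.2,60+y/2.2)
for n,q in dict(dark1=(310,185),dark2=(279,320),thin1=(345,200),thin2=(315,330),tan=(228,330)).items(): print(n,R(w,f(*q)))
for n,q in dict(dark=(388,185),tan=(357,185),darkfar=(735,180),darkfar_in=(724,180)).items(): print('w5',n,R(w5,(q[0]/1.5,q[1]/1.5)))
E
```

```text
dark1 [162.1, 162.9, 163.9, 165.2]
dark2 [164.6, 164.5, 164.4, 164.6]
thin1 [149.3, 150.9, 152.9, 155.5]
thin2 [151.9, 152.4, 153.4, 154.8]
tan [182.7, 181.3, 179.6, 177.9]
w5 dark [155.6, 155.8, 156.1, 156.4]
w5 tan [180.6, 179.9, 178.9, 177.7]
w5 darkfar [202.8, 188.8, 170.9, 148.9]
w5 darkfar_in [185.5, 172.2, 155.1, 134.2]
```

Request:
{"method": "apply_moves", "body": {"commands": [[[0,0,-0.05],0,1],[[0,0,-0.1],0,1],[[0,0,-0.1],0,1]]}}

```text
clock: 15.62
tool_pos: [0.7073, -0.0123, 0.0545]
orientation: [180.0, 0.0, -82.0]
force: [0.6, -0.1, -0.2]
opening: 0.0001
gripper_force: 0.0
```

Request:
{"method": "apply_moves", "body": {"commands": [[[0,0,-0.05],0,1],[[0,0,-0.1],0,1],[[0,0,-0.1],0,1]]}}

```text
clock: 15.87
tool_pos: [0.7074, -0.0123, 0.0536]
orientation: [180.0, 0.0, -82.0]
force: [-0.9, -0.5, 0.1]
opening: 0.0002
gripper_force: 0.0
```

Request:
{"method": "apply_moves", "body": {"commands": [[[0,0,-0.05],0,1],[[0,0,-0.1],0,1],[[0,0,-0.15],0,1],[[0,0,-0.2],0,1],[[0,0,-0.2],0,1]]}}

```text
clock: 16.28
tool_pos: [0.7074, -0.0123, 0.0516]
orientation: [180.0, 0.0, -82.0]
force: [-0.7, 0.4, 0.4]
opening: 0.0004
gripper_force: 0.0
```

```bash
python3 - <<'E'
from h import *
s=snap('scene','s6.png');a=cv2.imread('pics/s0.png').astype(int);b=s['img'][:,:,::-1].astype(int)
d=np.abs(a-b).max(2)
o=ctrl.get_obs();p=o['tool_pos']
for z in (.2,.1,.08,.06,.057,.05,.035,.02,.0): print(z,proj(s,[p[0],p[1],z]).round(1), end=' ')
print()
for du in(-.02,.02): print(proj(s,[p[0]+du,p[1],p[2]-.017]).round(1))
u,v=proj(s,[p[0],p[1],.04]).round().astype(int)
print(u,v)
for r in range(v-30,v+16): print(r,' '.join('%3d'%x for x in d[r,u-14:u+15]))
E
```

```text
0.2 [249.9 230.8] 0.1 [250.3 261.4] 0.08 [250.4 267. ] 0.06 [250.4 272.4] 0.057 [250.5 273.2] 0.05 [250.5 275. ] 0.035 [250.5 278.9] 0.02 [250.6 282.7] 0.0 [250.7 287.7] 
[249.6 272.2]
[251.5 286.1]
251 278
248  71  19  23  95  98  93  67  68  70  43  50  44  47  53  68  70  87  96 103 105 106 107 100  85  70  57  50  41  42
249  43  31  19  78 103  42  69  52  76  40  50  46  46  43  45  46  51  51  53  53  55  52  50  47  44  41  39  42  44
250  83  95  94 117 131  58 105  42  74  38  45  44  46  46  47  45  43  39  41  41  40  40  39  40  39  42  40  42  46
251 138 133 133 137 152  81 101  79  47  44  48  45  44  44  46  46  47  45  42  41  43  42  42  43  41  41  39  40  40
252 147 144 143 137 151 110  51  77  43  42  56  51  49  49  47  45  44  47  46  46  45  44  41  42  43  42  40  39  39
253 143 143 143 141 155 140  57 107  41  40  52  52  53  52  51  48  49  45  43  45  44  46  43  43  42  43  41  41  43
254 138 140 142 142 147 160  81  98  50  46  45  48  50  53  51  53  53  55  48  49  43  46  46  46  43  42  43  42  44
255 131 133 135 139 140 165 114  59  62  42  40  46  
[... 3926 characters left out ...]
  27  21  52  57  56  58  62  42  43  44  38  28  24  22  21  23  26  26  26  25  25  25  24  23  24
289  25  24  23  24  27  22  42  53  46  44  31  20  24  21  22  26  28  27  25  25  24  24  24  25  24  25  25  24  24
290  25  23  23  26  24  26  18  24  22  21  25  24  27  24  25  24  25  23  23  25  24  23  25  24  23  24  25  25  24
291  24  23  24  24  24  26  24  25  25  25  27  25  24  24  25  23  24  24  25  24  24  23  24  25  22  24  23  23  24
292  25  23  26  24  24  24  25  24  24  23  23  25  24  23  23  24  24  24  22  24  25  24  25  20  23  24  23  21  26
293  23  24  24  24  24  24  24  25  23  26  24  23  23  24  25  23  23  24  24  23  24  25  22  22  26  24  23  24  27
```

Request:
{"method": "apply_moves", "body": {"commands": [[[0,0,-0.05],0,1],[[0,0,-0.1],0,1],[[0,0,-0.15],0,1],[[0,0,-0.2],0,1],[[0,0,-0.2],0,1]]}}

```text
clock: 16.75
tool_pos: [0.7074, -0.0123, 0.0495]
orientation: [180.0, 0.0, -82.0]
force: [0.2, -0.5, 0.9]
opening: 0.0005
gripper_force: 0.0
```

Request:
{"method": "apply_moves", "body": {"commands": [[[0,0,-0.05],0,1],[[0,0,-0.1],0,1],[[0,0,-0.15],0,1],[[0,0,-0.2],0,1],[[0,0,-0.2],0,1]]}}

```text
clock: 17.17
tool_pos: [0.7075, -0.0124, 0.0484]
orientation: [-180.0, -0.0, -82.0]
force: [-2.3, 0.2, 4.9]
opening: 0.0006
gripper_force: 2.3
```

```bash
python3 - <<'E'
from h import *
for i in range(4):
    w=snap('wrist' if i==0 else 'top','w7.png' if i==0 else None)
    o=ctrl.get_obs();print(o['force'].round(2),o['moment'].round(3),o['tool_pos'].round(4),o['opening'],o['gripper_force'],o['tau'].round(2))
    if i==0:
        w['fish']=1;
        for n,z in dict(apple_slot=.041,rim_gap=.057,turntable=.017).items():
            for r in ctrl.spot_point(w,n)[:1]: print(n,round(r['score'],2),np.round(r['at'],1),np.round(atz(w,r['at'],z),4))
E
```

```text
[-2.6   0.15  5.56] [-0.006  0.749  0.   ] [ 0.7075 -0.0124  0.0484] 0.00032183797649572 2.6436390273738652 [  0.26 -64.13  24.38   5.47   0.82   0.  ]
apple_slot 0.87 [372.1  91.7] [ 0.6481 -0.1121  0.041 ]
rim_gap 0.78 [252.7 245.2] [ 0.7072 -0.0117  0.057 ]
turntable 0.63 [450.6 218. ] [ 0.5432 -0.0344  0.017 ]
[-2.14  0.83  5.5 ] [-0.083  0.751 -0.01 ] [ 0.7075 -0.0124  0.0483] 0.0003100257816648137 2.693306556902826 [  0.22 -64.07  24.35   5.46   0.84   0.  ]
[-1.79  0.04  6.24] [-0.019  0.777 -0.031] [ 0.7075 -0.0124  0.0483] 0.0006392748848286205 2.6932571036741138 [  0.22 -64.07  24.35   5.46   0.84   0.  ]
[-1.77 -0.2   6.42] [-0.032  0.729  0.037] [ 0.7075 -0.0124  0.0484] 0.00014016189735552428 2.6932029984891415 [  0.22 -64.07  24.35   5.46   0.84   0.  ]
```

Request:
{"method": "apply_moves", "body": {"commands": [[[0,0,0.2],0,1],[[0.5,0.07,0.4],0,1],[[1,0.14,0.4],0,1],[[1,0.14,0.4],0,1],[[1,0.14,0.2],0,1],[[1,0.14,0.1],0,1],[[1,0.14,0],0,1],[[1,0.14,-0.05],0,1],[[1,0.14,-0.05],0,1]]}}

```text
clock: 18.27
tool_pos: [0.7176, -0.0111, 0.0482]
orientation: [-180.0, -0.0, -82.0]
force: [-2.1, 0.7, 6.5]
opening: 0.0005
gripper_force: 3.5
```

```bash
python3 - <<'E'
from h import *
snap('wrist')
o=ctrl.get_obs();print(o['force'].round(2),o['moment'].round(3),o['tool_pos'].round(4),o['opening'],o['gripper_force'],o['clock'])
E
```

```text
[-2.16 -0.21  7.08] [-0.047  0.806 -0.011] [ 0.7176 -0.0111  0.0482] 0.0007231424099593776 3.527707038447261 18.3167
```

Request:
{"method": "apply_moves", "body": {"commands": [[[0,0,0.5],0,1],[[-0.5,-0.07,1],0,0.6],[[-1,-0.14,1],0,0.6],[[-1,-0.14,1],0,0.6],[[-1,-0.14,1],0,0.6],[[-1,-0.14,0.5],0,0.6],[[-1,-0.14,0.2],0,0.6],[[-1,-0.14,0],0,0.6],[[-1,-0.14,-0.1],0,0.6],[[-1,-0.14,-0.1],0,0.6]]}}

```text
clock: 19.15
tool_pos: [0.7072, -0.0124, 0.0454]
orientation: [179.9, -0.0, -82.0]
force: [-0.3, -0.1, 0.8]
opening: 0.0348
gripper_force: 0.0
```

```bash
cat > f.py <<'E'
from h import *
snap('wrist')
o=ctrl.get_obs();print(o['force'].round(2),o['moment'].round(3),o['tool_pos'].round(4),o['opening'],o['gripper_force'],o['clock'])
E
python3 f.py
```

```text
[-0.66 -0.42 -0.68] [ 0.055 -0.066  0.004] [ 0.7074 -0.0123  0.0458] 0.034883648812838355 0.0 19.2
```

Request:
{"method": "apply_moves", "body": {"commands": [[[0,0,-0.1],0,0.6],[[0,0,-0.2],0,0.6],[[0,0,-0.3],0,0.6],[[0,0,-0.4],0,0.6],[[0,0,-0.5],0,0.6],[[0,0,-0.6],0,0.6],[[0,0,-0.6],0,0.6]]}}

```text
clock: 19.78
tool_pos: [0.7073, -0.0123, 0.0399]
orientation: [180.0, 0.0, -82.0]
force: [0.3, -0.4, -0.4]
opening: 0.0352
gripper_force: 0.0
```

Request:
{"method": "apply_moves", "body": {"commands": [[[0,0,-0.1],0,0.6],[[0,0,-0.2],0,0.6],[[0,0,-0.3],0,0.6],[[0,0,-0.4],0,0.6],[[0,0,-0.4],0,0.6]]}}

```text
clock: 20.2
tool_pos: [0.7073, -0.0123, 0.0359]
orientation: [180.0, 0.0, -82.0]
force: [-0.4, -0.4, -0.1]
opening: 0.0356
gripper_force: 0.0
```

Request:
{"method": "apply_moves", "body": {"commands": [[[0,0,-0.1],0,0.6],[[0,0,-0.2],0,0.6],[[0,0,-0.2],0,0.75],[[0,0,-0.2],0,0.8],[[0,0,-0.2],0,0.85],[[0,0,-0.2],0,0.9],[[0,0,-0.2],0,1],[[0,0,-0.2],0,1],[[0,0,-0.2],0,1]]}}

```text
clock: 20.95
tool_pos: [0.7096, -0.0118, 0.0344]
orientation: [-179.8, -0.0, -82.0]
force: [6.3, 0.3, -5.4]
opening: 0.0116
gripper_force: 29.1
```

```bash
python3 f.py
```

```text
[ 7.06  0.29 -4.44] [ 0.104 -2.329  0.144] [ 0.7096 -0.0118  0.0344] 0.011069465166871574 29.06565605197102 21.0
```

```bash
cat > arc.py <<'E'
import numpy as np,sys,json
cx,cy,px,py,tot,n,ox,oy=map(float,sys.argv[1:9])
r=np.array([px-cx,py-cy]);out=[]
for k in range(1,int(n)+1):
    s=k/n;a=np.radians(tot)*s;R=np.array([[np.cos(a),-np.sin(a)],[np.sin(a),np.cos(a)]])
    d=(R@r-r)*100+np.array([ox,oy])
    out.append([[round(d[0],2),round(d[1],2),0],round(a,3),1])
print(json.dumps(out))
E
python3 arc.py .551 -.0335 .7096 -.0118 -36 18 .22 .04
```

```text
[[[0.29, -0.51, 0], -0.035, 1], [[0.33, -1.07, 0], -0.07, 1], [[0.36, -1.63, 0], -0.105, 1], [[0.37, -2.19, 0], -0.14, 1], [[0.36, -2.75, 0], -0.175, 1], [[0.32, -3.3, 0], -0.209, 1], [[0.27, -3.86, 0], -0.244, 1], [[0.2, -4.42, 0], -0.279, 1], [[0.11, -4.97, 0], -0.314, 1], [[0.01, -5.52, 0], -0.349, 1], [[-0.12, -6.06, 0], -0.384, 1], [[-0.27, -6.6, 0], -0.419, 1], [[-0.43, -7.13, 0], -0.454, 1], [[-0.62, -7.66, 0], -0.489, 1], [[-0.82, -8.18, 0], -0.524, 1], [[-1.04, -8.69, 0], -0.559, 1], [[-1.28, -9.2, 0], -0.593, 1], [[-1.53, -9.7, 0], -0.628, 1]]
```

Request:
{"method": "apply_moves", "body": {"commands": [[[0.22,0.04,0],0,1],[[0.22,0.04,0],0,1],[[0.26,-0.15,0],-0.012,1],[[0.29,-0.51,0],-0.035,1],[[0.33,-1.07,0],-0.07,1],[[0.36,-1.63,0],-0.105,1],[[0.37,-2.19,0],-0.14,1],[[0.36,-2.75,0],-0.175,1],[[0.32,-3.3,0],-0.209,1],[[0.27,-3.86,0],-0.244,1],[[0.24,-4.14,0],-0.262,1],[[0.2,-4.42,0],-0.279,1],[[0.2,-4.42,0],-0.279,1],[[0.2,-4.42,0],-0.279,1]]}}

```text
clock: 22.17
tool_pos: [0.7098, -0.0567, 0.0344]
orientation: [-180.0, 0.0, -98.0]
force: [1.3, -1.5, 1.1]
opening: 0.011
gripper_force: 29.0
```

```bash
python3 f.py
```

```text
[ 1.74 -1.56  1.34] [-0.487 -0.58   0.179] [ 0.7098 -0.0565  0.0344] 0.011495096315411612 29.02500070631504 22.2167
```

```bash
python3 arc.py .5505 -.0345 .7098 -.0566 -38 19 .04 -.03
```

```text
[[[-0.05, -0.58, 0], -0.035, 1], [[-0.15, -1.14, 0], -0.07, 1], [[-0.28, -1.68, 0], -0.105, 1], [[-0.42, -2.23, 0], -0.14, 1], [[-0.59, -2.76, 0], -0.175, 1], [[-0.77, -3.29, 0], -0.209, 1], [[-0.97, -3.82, 0], -0.244, 1], [[-1.19, -4.34, 0], -0.279, 1], [[-1.42, -4.84, 0], -0.314, 1], [[-1.68, -5.35, 0], -0.349, 1], [[-1.95, -5.84, 0], -0.384, 1], [[-2.24, -6.32, 0], -0.419, 1], [[-2.54, -6.79, 0], -0.454, 1], [[-2.86, -7.25, 0], -0.489, 1], [[-3.2, -7.7, 0], -0.524, 1], [[-3.55, -8.14, 0], -0.559, 1], [[-3.92, -8.56, 0], -0.593, 1], [[-4.3, -8.97, 0], -0.628, 1], [[-4.7, -9.37, 0], -0.663, 1]]
```

Request:
{"method": "apply_moves", "body": {"commands": [[[-0.03,-0.28,0],-0.017,1],[[-0.15,-1.14,0],-0.07,1],[[-0.28,-1.68,0],-0.105,1],[[-0.42,-2.23,0],-0.14,1],[[-0.59,-2.76,0],-0.175,1],[[-0.77,-3.29,0],-0.209,1],[[-0.97,-3.82,0],-0.244,1],[[-1.19,-4.34,0],-0.279,1],[[-1.42,-4.84,0],-0.314,1],[[-1.68,-5.35,0],-0.349,1],[[-1.95,-5.84,0],-0.384,1],[[-2.24,-6.32,0],-0.419,1],[[-2.54,-6.79,0],-0.454,1],[[-2.86,-7.25,0],-0.489,1],[[-3.2,-7.7,0],-0.524,1],[[-3.55,-8.14,0],-0.559,1],[[-3.92,-8.56,0],-0.593,1],[[-4.3,-8.97,0],-0.628,1],[[-4.5,-9.17,0],-0.646,1],[[-4.7,-9.37,0],-0.663,1]]}}

```text
clock: 23.88
tool_pos: [0.6626, -0.1505, 0.0343]
orientation: [-180.0, 0.0, -136.1]
force: [2.0, -3.1, 1.9]
opening: 0.0112
gripper_force: 29.1
```

```bash
python3 f.py
```

```text
[ 2.29 -4.1   1.03] [-1.338 -0.654  0.203] [ 0.6623 -0.1508  0.0344] 0.011733701501868992 29.147868929430842 23.9333
```

```bash
python3 arc.py .5505 -.0348 .6624 -.1507 -40 20 .08 -.1
```

```text
[[[-0.33, -0.48, 0], -0.035, 1], [[-0.76, -0.85, 0], -0.07, 1], [[-1.19, -1.21, 0], -0.105, 1], [[-1.64, -1.54, 0], -0.14, 1], [[-2.1, -1.87, 0], -0.175, 1], [[-2.57, -2.17, 0], -0.209, 1], [[-3.06, -2.46, 0], -0.244, 1], [[-3.55, -2.74, 0], -0.279, 1], [[-4.05, -2.99, 0], -0.314, 1], [[-4.56, -3.23, 0], -0.349, 1], [[-5.08, -3.45, 0], -0.384, 1], [[-5.6, -3.65, 0], -0.419, 1], [[-6.13, -3.83, 0], -0.454, 1], [[-6.67, -4.0, 0], -0.489, 1], [[-7.21, -4.14, 0], -0.524, 1], [[-7.76, -4.27, 0], -0.559, 1], [[-8.31, -4.38, 0], -0.593, 1], [[-8.87, -4.46, 0], -0.628, 1], [[-9.43, -4.53, 0], -0.663, 1], [[-9.99, -4.58, 0], -0.698, 1]]
```

Request:
{"method": "apply_moves", "body": {"commands": [[[-0.2,-0.3,0],-0.022,1],[[-0.76,-0.85,0],-0.07,1],[[-1.19,-1.21,0],-0.105,1],[[-1.64,-1.54,0],-0.14,1],[[-2.1,-1.87,0],-0.175,1],[[-2.57,-2.17,0],-0.209,1],[[-3.06,-2.46,0],-0.244,1],[[-3.55,-2.74,0],-0.279,1],[[-4.05,-2.99,0],-0.314,1],[[-4.56,-3.23,0],-0.349,1],[[-5.08,-3.45,0],-0.384,1],[[-5.6,-3.65,0],-0.419,1],[[-6.13,-3.83,0],-0.454,1],[[-6.67,-4.0,0],-0.489,1],[[-7.21,-4.14,0],-0.524,1],[[-7.76,-4.27,0],-0.559,1],[[-8.31,-4.38,0],-0.593,1],[[-8.87,-4.46,0],-0.628,1],[[-9.43,-4.53,0],-0.663,1],[[-9.99,-4.58,0],-0.698,1]]}}

```text
clock: 25.6
tool_pos: [0.562, -0.1959, 0.0343]
orientation: [180.0, -0.0, -176.1]
force: [-0.9, -1.0, 4.5]
opening: 0.0113
gripper_force: 29.1
```

```bash
python3 f.py; python3 arc.py .5505 -.0348 .563 -.196 -49 24 -.0 -.1
```

```text
[-2.29 -2.08  3.98] [-0.714  0.611  0.143] [ 0.5607 -0.1959  0.0343] 0.01120896816264844 29.086292143911123 25.65
[[[-0.58, -0.13, 0], -0.036, 1], [[-1.15, -0.15, 0], -0.071, 1], [[-1.73, -0.14, 0], -0.107, 1], [[-2.3, -0.11, 0], -0.143, 1], [[-2.88, -0.07, 0], -0.178, 1], [[-3.45, 0.0, 0], -0.214, 1], [[-4.02, 0.09, 0], -0.249, 1], [[-4.58, 0.2, 0], -0.285, 1], [[-5.15, 0.33, 0], -0.321, 1], [[-5.7, 0.48, 0], -0.356, 1], [[-6.25, 0.65, 0], -0.392, 1], [[-6.8, 0.83, 0], -0.428, 1], [[-7.33, 1.04, 0], -0.463, 1], [[-7.86, 1.27, 0], -0.499, 1], [[-8.39, 1.51, 0], -0.535, 1], [[-8.9, 1.78, 0], -0.57, 1], [[-9.4, 2.06, 0], -0.606, 1], [[-9.89, 2.36, 0], -0.641, 1], [[-10.37, 2.67, 0], -0.677, 1], [[-10.84, 3.01, 0], -0.713, 1], [[-11.3, 3.36, 0], -0.748, 1], [[-11.75, 3.72, 0], -0.784, 1], [[-12.18, 4.1, 0], -0.82, 1], [[-12.6, 4.5, 0], -0.855, 1]]
```

```bash
python3 arc.py .5505 -.0348 .5609 -.1959 -40 20 0 -.07
```

```text
[[[-0.56, -0.1, 0], -0.035, 1], [[-1.13, -0.1, 0], -0.07, 1], [[-1.69, -0.09, 0], -0.105, 1], [[-2.25, -0.06, 0], -0.14, 1], [[-2.81, -0.01, 0], -0.175, 1], [[-3.37, 0.07, 0], -0.209, 1], [[-3.93, 0.16, 0], -0.244, 1], [[-4.48, 0.27, 0], -0.279, 1], [[-5.03, 0.4, 0], -0.314, 1], [[-5.57, 0.55, 0], -0.349, 1], [[-6.11, 0.71, 0], -0.384, 1], [[-6.64, 0.9, 0], -0.419, 1], [[-7.17, 1.1, 0], -0.454, 1], [[-7.68, 1.33, 0], -0.489, 1], [[-8.19, 1.57, 0], -0.524, 1], [[-8.7, 1.83, 0], -0.559, 1], [[-9.19, 2.1, 0], -0.593, 1], [[-9.67, 2.4, 0], -0.628, 1], [[-10.14, 2.7, 0], -0.663, 1], [[-10.6, 3.03, 0], -0.698, 1]]
```

Request:
{"method": "apply_moves", "body": {"commands": [[[-0.3,-0.08,0],-0.018,1],[[-1.13,-0.1,0],-0.07,1],[[-1.69,-0.09,0],-0.105,1],[[-2.25,-0.06,0],-0.14,1],[[-2.81,-0.01,0],-0.175,1],[[-3.37,0.07,0],-0.209,1],[[-3.93,0.16,0],-0.244,1],[[-4.48,0.27,0],-0.279,1],[[-5.03,0.4,0],-0.314,1],[[-5.57,0.55,0],-0.349,1],[[-6.11,0.71,0],-0.384,1],[[-6.64,0.9,0],-0.419,1],[[-7.17,1.1,0],-0.454,1],[[-7.68,1.33,0],-0.489,1],[[-8.19,1.57,0],-0.524,1],[[-8.7,1.83,0],-0.559,1],[[-9.19,2.1,0],-0.593,1],[[-9.67,2.4,0],-0.628,1],[[-10.14,2.7,0],-0.663,1],[[-10.6,3.03,0],-0.698,1]]}}

```text
clock: 27.32
tool_pos: [0.4554, -0.1657, 0.0342]
orientation: [-179.9, -0.1, 143.9]
force: [-2.5, -2.8, 5.6]
opening: 0.0117
gripper_force: 29.2
```

```bash
python3 f.py; python3 - <<'E'
from h import *
p=ctrl.get_obs()['tool_pos'];print(np.degrees(np.arctan2(p[1]+.0348,p[0]-.5505)),np.hypot(p[1]+.0348,p[0]-.5505))
E
python3 arc.py .5505 -.0348 .455 -.165 -9 5 0 0
```

```text
[-5.18 -1.12  6.5 ] [-0.494  1.163  0.192] [ 0.4547 -0.1652  0.0343] 0.010928778882979197 29.142664256505668 27.3667
-126.29969937713685 0.16177986236404615
[[[-0.4, 0.31, 0], -0.031, 1], [[-0.8, 0.63, 0], -0.063, 1], [[-1.18, 0.96, 0], -0.094, 1], [[-1.56, 1.3, 0], -0.126, 1], [[-1.92, 1.65, 0], -0.157, 1]]
```

Request:
{"method": "apply_moves", "body": {"commands": [[[-0.2,0.15,0],-0.016,1],[[-0.6,0.46,0],-0.046,1],[[-1.0,0.79,0],-0.078,1],[[-1.37,1.12,0],-0.11,1],[[-1.68,1.42,0],-0.137,1],[[-1.9,1.63,0],-0.155,1],[[-1.9,1.63,0],-0.155,1],[[-1.9,1.63,0],-0.155,1]]}}

```text
clock: 28.03
tool_pos: [0.4362, -0.1494, 0.0342]
orientation: [-179.9, -0.1, 135.1]
force: [-4.1, -2.8, 7.8]
opening: 0.0115
gripper_force: 29.2
```

```bash
python3 f.py; python3 - <<'E'
from h import *
t=snap('top','t8.png');s=snap('scene','s8.png');w=snap('wrist','w8.png');w['fish']=1
o=ctrl.get_obs();p=o['tool_pos'];print(o['orientation'],np.degrees(np.arctan2(p[1]+.0348,p[0]-.5505)),np.hypot(p[1]+.0348,p[0]-.5505))
for n,z in dict(apple_slot=.041,apple_label=.041,rim_gap=.057,apple_jar=.035).items():
  for nm,q in (('w',w),('t',t),('s',s)):
    for r in ctrl.spot_point(q,n)[:1]:
        X=atz(q,r['at'],z);print(nm,n,round(r['score'],2),X.round(4),np.degrees(np.arctan2(X[1]+.0348,X[0]-.5505)).round(1))
# red top edges / lids in top and wrist
for nm,q in (('t',t),('w',w),('s',s)):
    im=q['img'].astype(int);m=((im[:,:,0]>120)&(im[:,:,1]<105)&(im[:,:,2]<105)&(im[:,:,0]-im[:,:,1]>75)).astype(np.uint8)
    k,l,st,c=cv2.connectedComponentsWithStats(m)
    for i in range(1,k):
        if st[i,4]>15:
            ys,xs=np.where(l==i);P=np.array([atz(q,(x,y),.111)[:2] for x,y in zip(xs,ys)],np.float32)*1000
            print(nm,st[i],[np.round(v,1) for v in cv2.minAreaRect(P)])
E
```

```text
[-3.74 -0.67  6.42] [-0.844  1.211  0.137] [ 0.4362 -0.1494  0.0342] 0.011340399550438461 29.161632084287703 28.0833
[-1.79907769e+02 -7.77463467e-02  1.35106348e+02] -134.86812157846765 0.16183193043450347
w apple_slot 0.95 [ 0.4226 -0.0337  0.041 ] 179.5
t apple_slot 0.67 [ 0.4267 -0.0436  0.041 ] -176.0
s apple_slot 0.6 [ 0.4278 -0.0337  0.041 ] 179.5
w apple_label 0.74 [ 0.423  -0.0361  0.041 ] -179.4
s apple_label 0.86 [ 0.4172 -0.0315  0.041 ] 178.6
w rim_gap 0.92 [ 0.4355 -0.1483  0.057 ] -135.4
t rim_gap 0.83 [ 0.4489 -0.1426  0.057 ] -133.3
s rim_gap 0.58 [ 0.4409 -0.1456  0.057 ] -134.7
w apple_jar 0.85 [ 0.4861 -0.034   0.035 ] 179.3
t apple_jar 0.29 [ 0.4359 -0.1551  0.035 ] -133.6
s apple_jar 0.67 [ 0.4952 -0.0354  0.035 ] -179.4
w [ 401   31  104  120 2808] [array([424.4, -34.2]), array([65. ,  8.1]), np.float64(89.9)]
w [434  58  15  16  85] [array([414.4, -37.5]), array([1.8, 8.8]), np.float64(4.8)]
w [402  77  30  24 140] [array([414.1, -51.5]), array([14.6,  1.9]), np.float64(86.6)]
w [448 129  10  15  48] [array([436. , -50.1]), array([1.6, 6. ]), np.float64(8.6)]
w [ 466  145   46   91 3084] [array([469.9, -48.2]), array([28.8, 42.4]), np.float64(61.7)]
w [428 146  18  14  65] [array([436. , -59.5]), array([8.7, 1.7]), np.float64(83.8)]
s [438  94  20  21 184] [array([ 79.4, 769.7]), array([ 46.4, 167.2]), np.float64(53.9)]
s [ 49 133  23  11 170] [array([ 152.8, -558.2]), array([60.1, 60.3]), np.float64(74.2)]
s [224 178  20   3  35] [array([424.8, -28.1]), array([52.9,  7.2]), np.float64(89.7)]
s [225 192  18  14 188] [array([503.9, -34.4]), array([44.7, 51.2]), np.float64(84.7)]
```

```bash
python3 -c "
from h import *
print(ctrl.close_job())"
```

```text
the job is handed in; nothing more can be done
None
```

I handed the job in at about 29 s: the apple label is seated upright in its holder and released. The apple jar faces the front to within about 1°. The gripper still holds the turntable rim at 29 N. My first rim grasp missed, and while feeling for the rim the closed fingers pressed lightly on it (about 7 N at most).

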